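# Cap the manifold, then hold the idle knob on its third click

## Task

Set the loose round cover on the open mouth of the manifold in the vise so that it sits seated and level, setting it down rather than dropping it, and let go of it. Then grip the blue idle knob and turn it clockwise from its rest mark to the third click, without running on to the fourth, and finish still gripping it there, because it springs back when let go and I still have to tighten its lock nut. Leave the other parts on the bench where they lie.

Things in the scene. Friction and masses are not known exactly. Their poses are not given: they have to be found in the camera images.
- carb: Small cast-iron vise with red jaws, bolted down, gripping an alloy intake manifold; all one fixed piece, about 190 x 190 mm on plan. Origin under the centre of the vise on the bench, z up. In its axes the manifold's open mouth lies at (0, +60) mm and the blue knob's axis at (0, -60) mm; the vise screw points to -x.
- bore_rim (a point): Centre of the manifold's round open mouth, in the plane of its rim, 150 mm above the bench. Bore 58 mm in diameter and 42 mm deep, wall 9 mm thick (76 mm outside), axis vertical.
- cover: Loose grey alloy cover, 140 g: disc 76 mm in diameter and 5 mm thick, with a 52 mm spigot 6 mm deep below it (chamfered foot) that drops into the manifold's bore with 3 mm to spare all round, and a brass pull on top. Origin at the centre of the spigot's underside, z up; it starts standing on its spigot on the bench, 41 mm high in all.
- cover_pull (a point): Point on the axis of the cover's brass pull, 30 mm above the cover's underside. The pull is an upright cylinder 22 mm in diameter, from 11 to 41 mm above the underside; the disc's top face is at 11 mm.
- cover_seat (a point): Centre of the underside of the cover's disc (6 mm above the spigot's underside), z up. It comes to lie at bore_rim when the cover is seated.
- knob (a joint): Turn of the blue idle knob, rad; 0 at rest on the yellow mark, growing clockwise seen from above. Clicks every 24 degrees (0.419 rad), so the third is at 1.257; five clicks in all, hard stop just beyond. A return spring of about 0.04 N m at rest, 0.075 N m at the third click always turns it back to 0 when let go; each click adds a ripple of 0.04 N m either way.
- knob_grip (a point): Point on the knob's vertical axis at the height to grip it, 168 mm above the bench; turns with the knob. The grip is an upright blue bar 40 mm long along this point's x, 14 mm thick along its y, from 144 to 178 mm above the bench, on a blue disc 48 mm in diameter. The white pointer lies towards -x. Beneath is a black index plate 74 mm in diameter with a yellow rest dot and five white click dots.
- jet_holder: Brass main jet holder standing on its hexagon, 24 mm wide, 38 mm high; origin under its centre. Leave alone.
- boot: Black ribbed rubber intake boot standing on end, 62 mm in diameter, 45 mm high; origin under its centre. Leave alone.
- screwdriver: Orange-handled screwdriver lying on the bench; origin under its middle. Leave alone.
- float_bowl: Small open alloy float bowl, 64 mm in diameter, 32 mm high; origin under its centre. Leave alone.
- wrench: Steel wrench lying on the bench; origin under its middle. Leave alone.
There are look-alikes about, which are no part of the job. What is shaped like the cover but turquoise is not meant.

How it is judged (in metres and radians):
On the way, in this order (a step that is already met when the one before it is completed fails the run):
1. the cover sits seated and level on the manifold's rim, let go (horizontal distance between cover_seat and bore_rim below 0.005 m and z of cover_seat in the frame of bore_rim between -0.003 and 0.003 m and angle between cover_seat's own z axis and vertical below 0.05 rad and contact force between each of the arm, the fingers and cover below 0.1 N), for 0.2 s.
2. the knob is gripped on its third click (value of joint knob between 1.10664 and 1.40664 rad and velocity of joint knob between -0.2 and 0.2 rad/s and contact force between the fingers and knob above 2 N and distance between the grasp point and knob_grip below 0.03 m), for 0.3 s.
At the end, for the whole second after the job is handed in: The cover's disc lies on the rim (within 5 mm sideways, 3 mm in height, tilt under 0.05 rad), untouched by the robot; the knob stands within 0.15 rad of the third click (1.257 rad), still, gripped by the fingers with over 2 N, the grasp point within 30 mm of the grip (all of step 1 and all of step 2); the arm keeps its last pose, push and grip.
It fails at once if the knob is run on to the fourth click (value of joint knob above 1.59174 rad).
It fails at once if the knob is turned while the cover is off the manifold (value of joint knob above 0.2 rad and distance between cover_seat and bore_rim above 0.015 m).
It fails at once if the cover is dropped onto the manifold (horizontal distance between cover_seat and bore_rim below 0.04 m and contact force between the fingers and cover below 0.05 N and linear speed of cover above 0.35 m/s).
It fails at once if another part on the bench is disturbed (distance of any of jet_holder, boot, screwdriver, float_bowl, wrench from where it was at the start of the episode above 0.02 m).
It also fails if it takes over 56 s, if anything falls off the work surface, if the arm or the gripper's body presses on something with over 40 N, if the wrist force passes 120 N, or if a joint passes its speed limit or range.

## Robot

A 6-joint arm with a two-finger parallel gripper is mounted at the origin on the work surface. World frame = base frame: x ahead of the robot, y to its left, z up, the work surface at z = 0. Lengths are in m, angles in degrees, forces in N, time in s.
With the tool pointing down it reaches from about 0.4 to 0.825 m from the base axis. Payload 7 kg.
Tool frame: the origin (TCP) lies midway between the tips of the shut fingers; the grasp point (between the pads) lies 19 mm behind it; z points along the fingers, y is the direction in which the jaws open and shut (so a half turn about z gives the same grasp; the last joint's range is limited). The gripper opens to 88 mm and grips with 3 to 60 N. Pads are 19 mm wide; open, the fingers measure 130 mm over their backs; the gripper's body (78 mm by 193 mm) begins 47 mm behind the grasp point.
Start: joints at [-56.774, 20.546, 0.682, 0, -70.136, -16.507], TCP at [0.194, -0.646, 0.227] pointing down, gripper open.
Joint ranges: [-176.03, 176.03], [-82.01, 121.73], [-58.28, 71.71], [-173.87, 95.51], [-174.79, -0.11], [-173.66, 173.66]. Speed limits (degrees/s): [136.94, 136.94, 172.46, 180, 180, 180].

## Interface

Orientations are given as a 3x3 rotation matrix whose columns are the frame's x, y, z axes.
In Python, from rig import robot gives the robot as it stands. Calls block until the motion is done:
- robot.goto(position, orientation): joint-space move of the TCP to a pose.
- robot.servo_line(position, ori=None, speed=0.15): straight line of the TCP; ori=None keeps the orientation; speed is the mean speed in m/s.
- robot.movej(angles): joint-space move.
- robot.move_gripper(opening): opening from 0.0 (shut) to 1.0 (fully open); the grip force is fixed at half the most; returns when the fingers have stopped.
- robot.dwell(seconds).
- robot.ik(position, orientation): joint angles nearest the present ones, or None.
- robot.grab_frame(name): name is "scene" or "top" or "wrist"; returns (picture, depth): 400x640x3 uint8, red, green, blue; 400x640 float32, m along the optical axis (not along the pixel's ray), 0 where there is no reading.
- robot.camera_info(name): a dict with "vfov" (degrees; the focal length in pixels is half the picture's height over the tangent of half this angle, whatever the lens; pixels are square), "cx", "cy" (the principal point, pixels), "view" (4x4, takes a point from world to camera coordinates); the wrist camera has in their place "T_tool_cam" (4x4, takes a point from camera to tool coordinates, whose origin is the TCP and whose axes are the flange's). Camera axes: x right, y down, z forward; pixel columns grow to the right and rows downward; lengths in m; the calibration is good to about 2 mm. A picture is of the moment at which its call begins: read the wrist's pose just before it. camera_info takes no time and is no camera call.
A pose or a line that the arm cannot do raises robot.Unreachable and nothing moves.
- robot.job_done(): hands the job in, once; it reports no verdict.
Readings, each from a call of its own:
- robot.read_t(): time.
- robot.read_qpos(): joint angles.
- robot.read_qvel(): joint speeds.
- robot.read_effort(): joint torques, N m.
- robot.read_position(): TCP position.
- robot.read_tcp_rot(): TCP orientation.
- robot.read_force(): force on the tool from outside, world axes, zero at the start.
- robot.read_ft_torque(): the same for the moment, N m.
- robot.read_grip_width(): opening from 0.0 (shut) to 1.0 (fully open).
Only numpy, scipy, OpenCV 4.12 (cv2) and the standard library are available. Lean on these libraries where they do the work, as an engineer would, in place of code of your own. Each camera call takes 0.05 s, during which the arm holds its last target.

## Working session

There is one attempt and no reset: what is moved stays moved. The work goes in short steps, each a Python script; the robot and the scene stay as the last script left them, time stands still between calls to the robot, and variables do not carry over. Pictures are saved under pics/ and viewed, and the job is handed in when it is done.

```bash
ls; mkdir -p pics
python3 - <<'E'
from rig import robot
import cv2,numpy as np
np.set_printoptions(precision=4,suppress=True)
print(robot.read_t(),robot.read_position(),robot.read_tcp_rot())
for n in ("scene","top","wrist"):
    print(n,robot.camera_info(n))
    p,d=robot.grab_frame(n)
    np.savez(f"pics/{n}0.npz",p=p,d=d)
    cv2.imwrite(f"pics/{n}0.png",p[:,:,::-1])
print(robot.read_t())
E
```

```text
pics
0.0 [ 0.194  -0.646   0.2256] [[-0.9578 -0.2875 -0.0007]
 [-0.2875  0.9578  0.0016]
 [ 0.0002  0.0018 -1.    ]]
scene {'vfov': 46.75594997654246, 'cx': 311.991011266328, 'cy': 199.67261755820482, 'view': array([[-0.1903,  0.9817, -0.0009,  0.1304],
       [ 0.7688,  0.1485, -0.622 , -0.3441],
       [-0.6105, -0.119 , -0.783 ,  1.7776],
       [ 0.    ,  0.    ,  0.    ,  1.    ]])}
top {'vfov': 44.90503503249214, 'cx': 319.9889305129218, 'cy': 198.60515365076586, 'view': array([[-0.0129, -0.9999, -0.0034, -0.0099],
       [-0.9953,  0.0132, -0.0957,  0.5654],
       [ 0.0958,  0.0022, -0.9954,  1.5139],
       [ 0.    ,  0.    ,  0.    ,  1.    ]])}
wrist {'vfov': 60.92240566578562, 'cx': 316.9846184876859, 'cy': 196.49469366535976, 'T_tool_cam': array([[ 0.0006, -0.959 , -0.2833,  0.0761],
       [ 1.    ,  0.0006,  0.0001, -0.0003],
       [ 0.0001, -0.2833,  0.959 , -0.1584],
       [ 0.    ,  0.    ,  0.    ,  1.    ]])}
0.15
```

View pics/scene0.png

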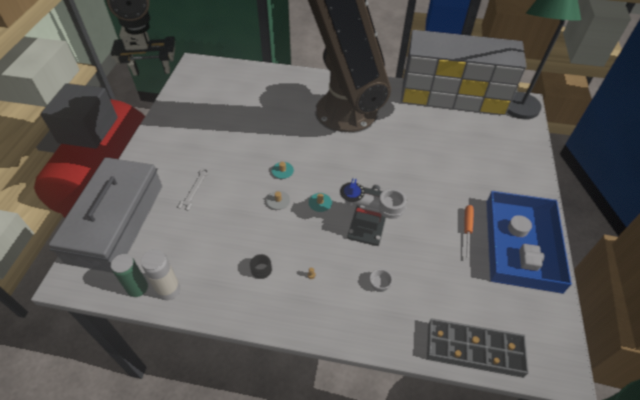

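View pics/top0.png

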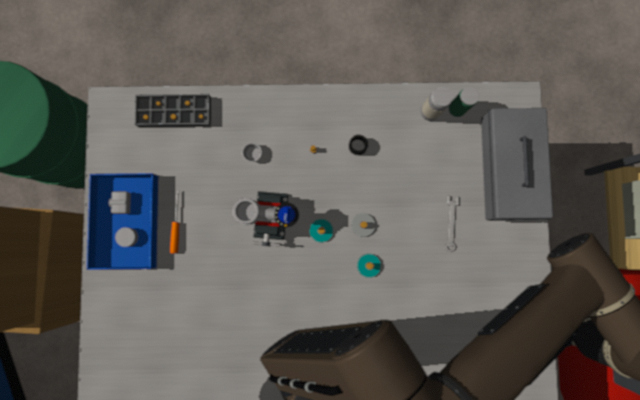

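View pics/wrist0.png

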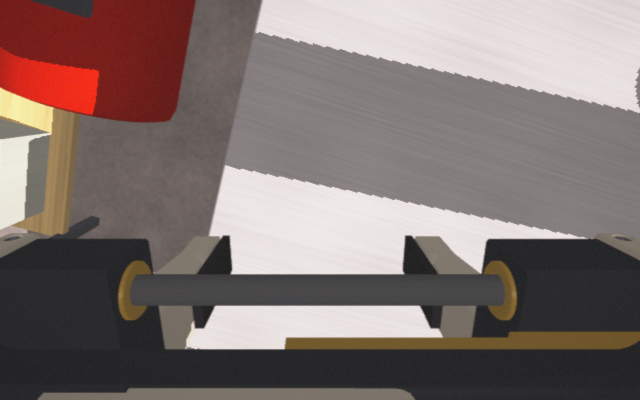

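The top view shows three cover-shaped discs. The one at (363,225) is grey with a brass pull, and those at (321,231) and (370,265) are turquoise. Only the grey one fits, and it matches scene (278,200). The manifold mouth is at top (246,211) and the blue knob at (288,215). I'll enlarge these before acting.

```bash
cat > h.py <<'E'
import numpy as np,cv2
np.set_printoptions(precision=4,suppress=True)
def cam(info,view=None):
    f=200/np.tan(np.radians(info['vfov']/2)); return f,info['cx'],info['cy']
def world(info,u,v,d,V=None):
    f,cx,cy=cam(info); V=info['view'] if V is None else V
    p=np.array([(u-cx)/f*d,(v-cy)/f*d,d,1]); return (np.linalg.inv(V)@p)[:3]
def proj(info,P,V=None):
    f,cx,cy=cam(info); V=info['view'] if V is None else V
    q=V@np.r_[P,1]; return np.array([f*q[0]/q[2]+cx,f*q[1]/q[2]+cy])
def ray(info,u,v,V=None):
    f,cx,cy=cam(info); V=info['view'] if V is None else V
    T=np.linalg.inv(V); r=T[:3,:3]@np.array([(u-cx)/f,(v-cy)/f,1]); return T[:3,3],r
def onz(info,u,v,z,V=None):
    o,r=ray(info,u,v,V); return o+r*(z-o[2])/r[2]
def tri(rays):
    A=np.zeros((3,3));b=np.zeros(3)
    for o,r in rays:
        r=r/np.linalg.norm(r);M=np.eye(3)-np.outer(r,r);A+=M;b+=M@o
    x=np.linalg.solve(A,b); return x,[np.linalg.norm((np.eye(3)-np.outer(r,r)/(r@r))@(x-o)) for o,r in rays]
def wview(robot,info):
    T=np.eye(4);T[:3,:3]=robot.read_tcp_rot();T[:3,3]=robot.read_position()
    return np.linalg.inv(T@info['T_tool_cam'])
E
python3 - <<'E'
from h import *
from rig import robot
t=robot.camera_info('top');s=robot.camera_info('scene')
a=np.load('pics/top0.npz');b=np.load('pics/scene0.npz')
c=a['p'][180:280,225:385];cv2.imwrite('pics/t_crop.png',cv2.resize(c[:,:,::-1],None,fx=5,fy=5,interpolation=2))
c=b['p'][150:250,265:425];cv2.imwrite('pics/s_crop.png',cv2.resize(c[:,:,::-1],None,fx=5,fy=5,interpolation=2))
for n,(u,v) in dict(cover=(355,225),pull=(363,225),rimL=(236,211),knob=(288,215),tq1=(316,236),bench=(340,190)).items():
    d=a['d'][v,u];print(n,d,world(t,u,v,d))
E
```

```text
cover 1.5522364 [ 0.4806 -0.1285  0.0074]
pull 1.5213785 [ 0.479  -0.1515  0.0382]
rimL 1.4340469 [0.5217 0.2318 0.1309]
knob 1.4211744 [0.5071 0.077  0.1421]
tq1 1.546678 [ 0.447 -0.003  0.01 ]
bench 1.5651797 [ 0.5944 -0.0823  0.0055]
```

View pics/t_crop.png

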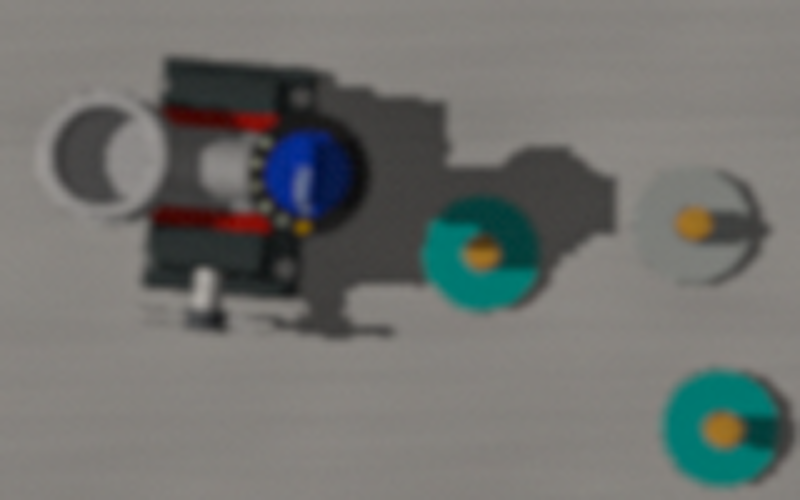

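View pics/s_crop.png

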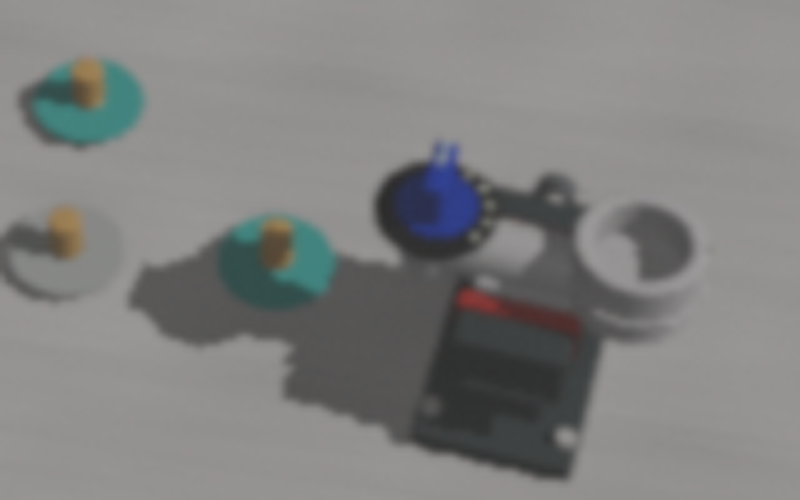

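The enlarged crop confirms it: the cover is the grey disc at top (364,225), and its two neighbours are turquoise. Next I'll look with the wrist camera from two places, over the cover and over the manifold and knob.

```bash
cat >> h.py <<'E'
def Rdown(a): # a deg: tool x = -(cos,sin), y = (-sin,cos), z down
    c,s=np.cos(np.radians(a)),np.sin(np.radians(a))
    return np.array([[-c,-s,0],[-s,c,0],[0,0,-1.]])
def snap(robot,name,tag):
    i=robot.camera_info(name)
    V=wview(robot,i) if name=='wrist' else i['view']
    p,d=robot.grab_frame(name); np.savez(f'pics/{tag}.npz',p=p,d=d,V=V); cv2.imwrite(f'pics/{tag}.png',p[:,:,::-1])
E
python3 - <<'E'
from h import *
from rig import robot
R=Rdown(0)
for p in ([.48,-.15,.3],[.5,.085,.33],[.5,.2,.33]):
    print(robot.ik(p,R))
for tag,p in dict(c1=[.47,-.15,.16],c2=[.47,-.09,.16],k1=[.50,.06,.33],k2=[.5,.18,.33]).items():
    robot.goto(p,R);robot.dwell(.1);print(tag,robot.read_t(),robot.read_position());snap(robot,'wrist',tag)
print(robot.read_qpos())
E
```

```text
[  5.0661   1.6809 -13.5894   0.     -74.7297 -95.0661]
[  31.8687    1.4442  -10.0231    0.      -78.5327 -121.8687]
[  42.6662    4.6243   -6.6203    0.      -78.7554 -132.6662]
c1 2.3083 [ 0.47   -0.1506  0.16  ]
c2 2.8083 [ 0.4701 -0.0903  0.16  ]
k1 3.8667 [0.4994 0.0589 0.3283]
k2 4.5667 [0.5    0.1793 0.3297]
[  40.8754    3.8928   -7.4395    0.0061  -78.6842 -130.9374]
```

Run:
```python
import cv2,numpy as np
a=[cv2.imread(f'pics/{t}.png') for t in('c1','c2','k1','k2')]
m=np.vstack([np.hstack(a[:2]),np.hstack(a[2:])]);cv2.imwrite('pics/m1.png',cv2.resize(m,(800,500),interpolation=3))
```

```text
(no output)
```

View pics/m1.png

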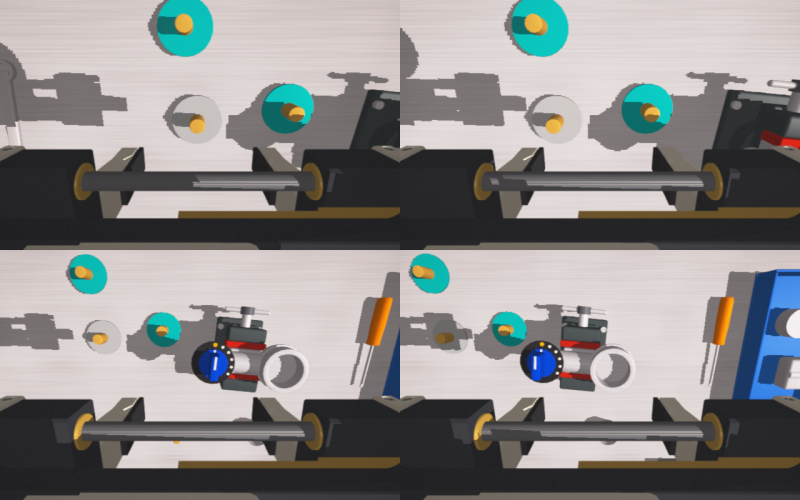

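View pics/c1.png

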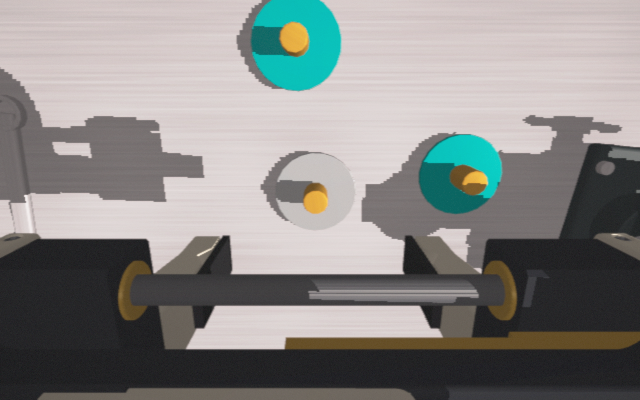

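View pics/c2.png

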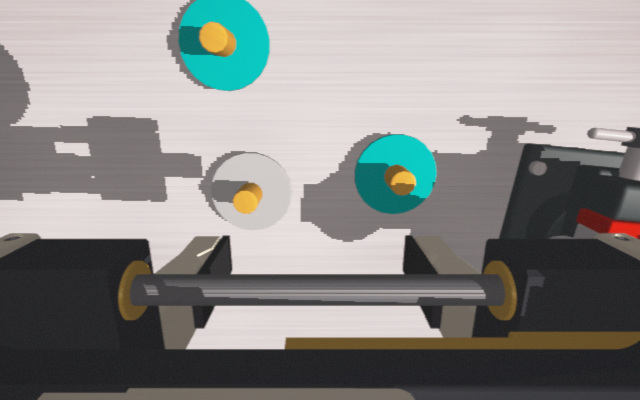

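View pics/k1.png

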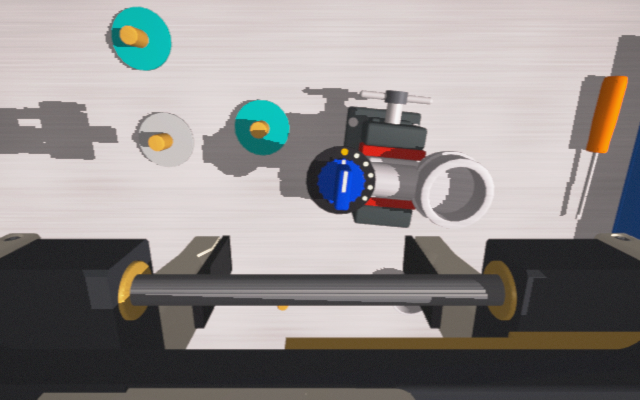

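View pics/k2.png

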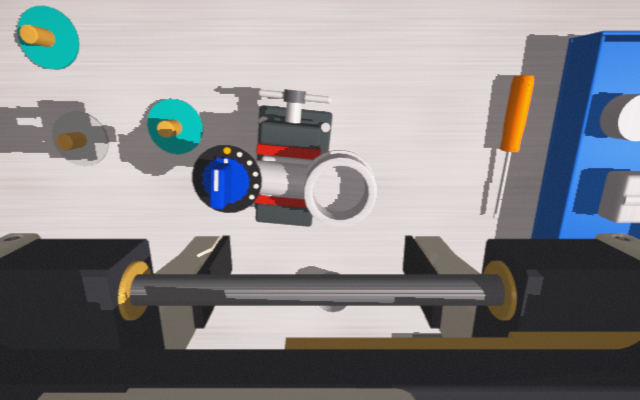

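Run:
```python
import cv2,numpy as np
r=[]
for t,(u,v) in dict(c1=(265,140),c2=(200,140)).items():
    r.append(cv2.resize(cv2.imread(f'pics/{t}.png')[v:v+100,u:u+100],None,fx=4,fy=4,interpolation=2))
cv2.imwrite('pics/m2.png',np.hstack(r)); r=[]
for t,(u,v) in dict(k1=(300,130),k2=(185,130)).items():
    r.append(cv2.resize(cv2.imread(f'pics/{t}.png')[v:v+110,u:u+200],None,fx=4,fy=4,interpolation=2))
for i in (0,1):cv2.imwrite(f'pics/m3{i}.png',r[i])
```

```text
(no output)
```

View pics/m2.png

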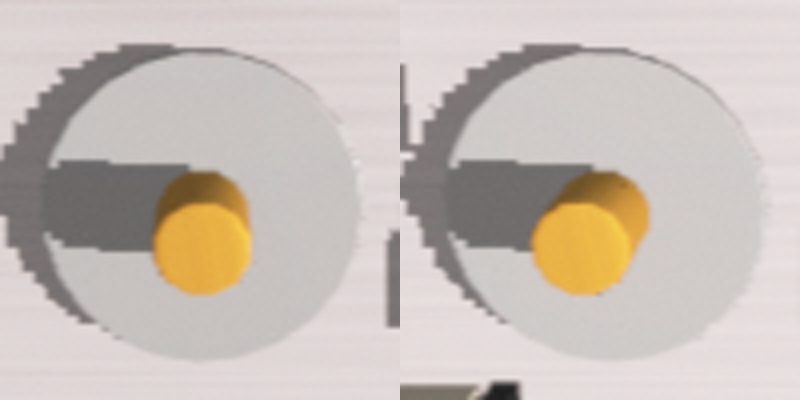

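View pics/m30.png

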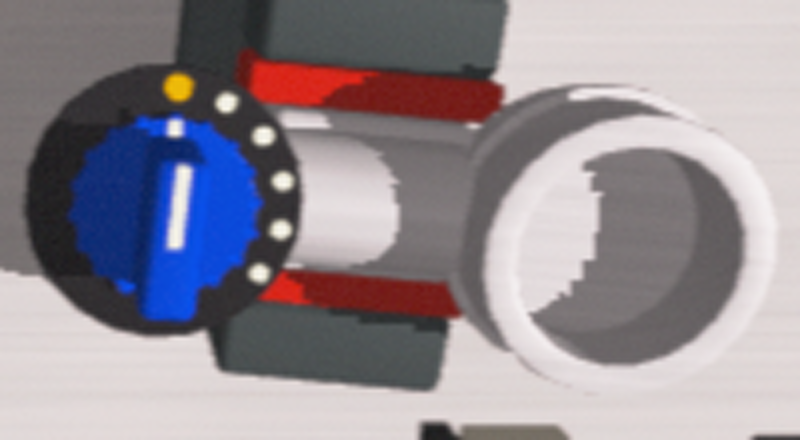

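View pics/m31.png

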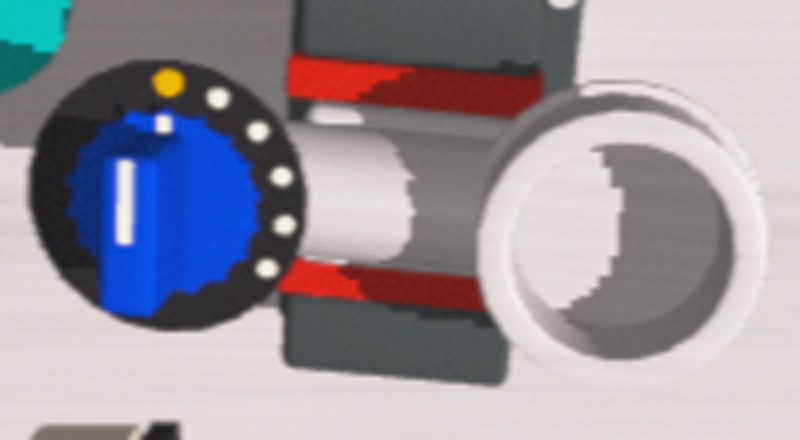

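Run:
```python
from h import *
from rig import robot
i=robot.camera_info('wrist')
V={t:np.load(f'pics/{t}.npz')['V'] for t in('c1','c2','k1','k2')}
P={}
def two(n,a,ua,b,ub):
    x,e=tri([ray(i,*ua,V[a]),ray(i,*ub,V[b])]);P[n]=x;print(n,x,np.round(np.array(e)*1e3,2))
two('pulltop','c1',(315.5,202),'c2',(245.5,202.2))
two('disc','c1',(315.6,191.3),'c2',(251.4,191.2))
two('bore','k1',(457.2,194.3),'k2',(340.6,192.8))
two('knobline','k1',(345,181.8),'k2',(216,180.5))
two('plate','k1',(340.5,180),'k2',(226.8,178.8))
two('yellow','k1',(300+178/4,130+87/4),'k2',(185+169/4,130+82/4))
for k,z in((('k1',345,181.8),.178),(('k2',216,180.5),.178),(('k1',457.2,194.3),.15),(('k2',340.6,192.8),.15),(('c1',315.5,202),.041),(('c2',245.5,202.2),.041)):print(k,z,onz(i,*k[1:],z,V[k[0]]))
# line ends at z .178 -> bar angle
for k,a,b in(('k1',(182,167),(175,250)),('k2',(126,160),(123,244))):
    o=(300,130) if k=='k1' else (185,130)
    A=onz(i,o[0]+a[0]/4,o[1]+a[1]/4,.178,V[k]);B=onz(i,o[0]+b[0]/4,o[1]+b[1]/4,.178,V[k]);d=A-B;print(A,B,np.degrees(np.arctan2(d[1],d[0])),np.linalg.norm(d))
d=P['bore']-P['plate'];print('carb yaw',np.degrees(np.arctan2(d[1],d[0]))-90,np.linalg.norm(d[:2]))
# cross-check top camera
t=robot.camera_info('top');s=robot.camera_info('scene')
for n in P:print(n,proj(t,P[n]),proj(s,P[n]))
```

```text
pulltop [ 0.4816 -0.152   0.0389] [0.12 0.12]
disc [ 0.4797 -0.152   0.0108] [0.01 0.01]
bore [0.5203 0.2036 0.1485] [0.11 0.11]
knobline [0.4996 0.0847 0.179 ] [0.02 0.02]
plate [0.508  0.0834 0.1369] [0.04 0.04]
yellow [0.4776 0.0868 0.1393] [0.02 0.02]
('k1', 345, 181.8) 0.178 [0.4998 0.0847 0.178 ]
('k2', 216, 180.5) 0.178 [0.4999 0.0843 0.178 ]
('k1', 457.2, 194.3) 0.15 [0.52   0.2029 0.15  ]
('k2', 340.6, 192.8) 0.15 [0.5198 0.2034 0.15  ]
('c1', 315.5, 202) 0.041 [ 0.4808 -0.152   0.041 ]
('c2', 245.5, 202.2) 0.041 [ 0.4811 -0.1516  0.041 ]
[0.4902 0.085  0.178 ] [0.5102 0.0838 0.178 ] 176.5800532782897 0.02000276685963937
[0.4898 0.0856 0.178 ] [0.5101 0.0832 0.178 ] 173.2338280632805 0.020398096625902633
carb yaw -5.835897641309558 0.1207955231511796
pulltop [363.179 224.166] [277.2365 193.173 ]
disc [362.4474 225.1273] [277.886 198.244]
bore [244.575  210.9108] [393.023  197.4669]
knobline [284.4367 216.8437] [353.3785 179.0848]
plate [285.9479 214.8121] [351.5528 190.6503]
yellow [284.8029 225.1166] [354.1613 182.4952]
```

Measured against the expected values:

| Feature | Measured | Expected |
|---|---|---|
| Pull top height | 39 mm | 41 mm |
| Disc height | 10.8 mm | 11 mm |
| Rim height | 148.5 mm | 150 mm |
| Bar top height | 179 mm | 178 mm |
| Bore to plate centre | 120.8 mm | 120 mm |
| Carb yaw | -5.8° | – |

These all agree, so I'll grasp the cover.

Run:
```python
from h import *
from rig import robot
R=Rdown(0)
robot.goto([.4805,-.152,.10],R)
robot.move_gripper(.6)
robot.servo_line([.4805,-.152,.015],speed=.08);robot.dwell(.2)
print(robot.read_position(),robot.read_force())
robot.move_gripper(0)
print(robot.read_grip_width()*88,robot.read_position(),robot.read_force())
robot.servo_line([.4805,-.152,.13],speed=.12);robot.dwell(.1)
print(robot.read_grip_width()*88,robot.read_force(),robot.read_t())
robot.goto([.4805,-.152,.26],R)
robot.goto([.520,.2033,.26],R)
robot.servo_line([.520,.2033,.19],speed=.08)
robot.dwell(.3)
print(robot.read_position(),robot.read_force(),robot.read_t())
for n in('top','scene','wrist'):snap(robot,n,n+'1')
a=cv2.imread('pics/top1.png')[180:250,215:315];cv2.imwrite('pics/t1c.png',cv2.resize(a,None,fx=8,fy=8,interpolation=2))
a=cv2.imread('pics/scene1.png')[140:240,310:450];cv2.imwrite('pics/s1c.png',cv2.resize(a,None,fx=5.5,fy=5.5,interpolation=2))
```

```text
[ 0.4808 -0.152   0.0154] [-1.3328 -0.0977  0.1798]
21.487986295369396 [ 0.4805 -0.152   0.015 ] [-0.2242 -0.3777 -0.0913]
21.205189126067395 [ 0.8827 -0.8748 -1.0437] 10.15
[0.5201 0.2034 0.1903] [ 0.1121  0.3639 -1.201 ] 13.4
```

View pics/t1c.png

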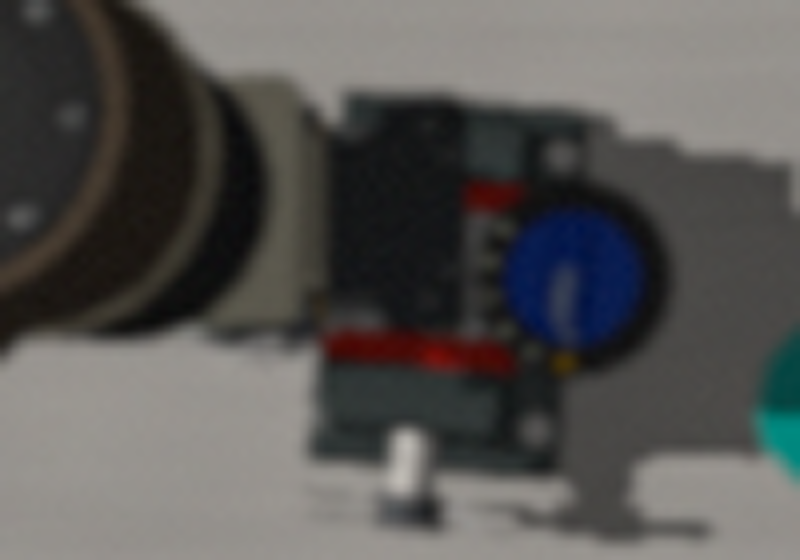

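View pics/s1c.png

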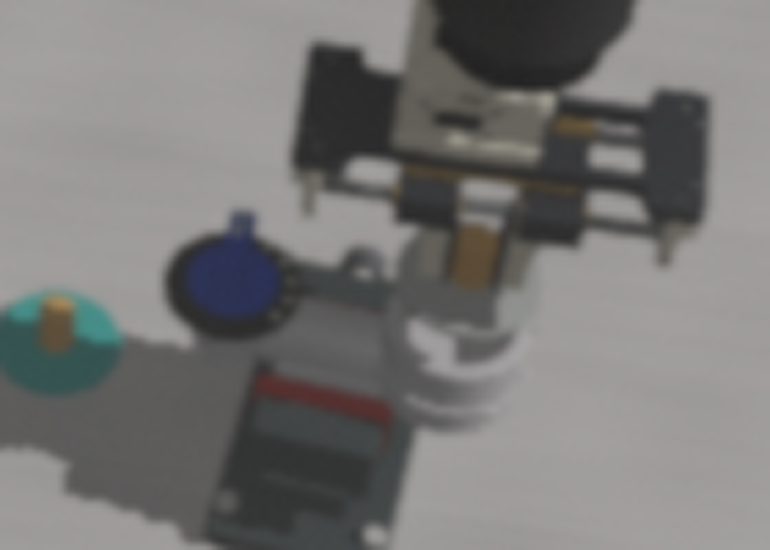

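View pics/wrist1.png

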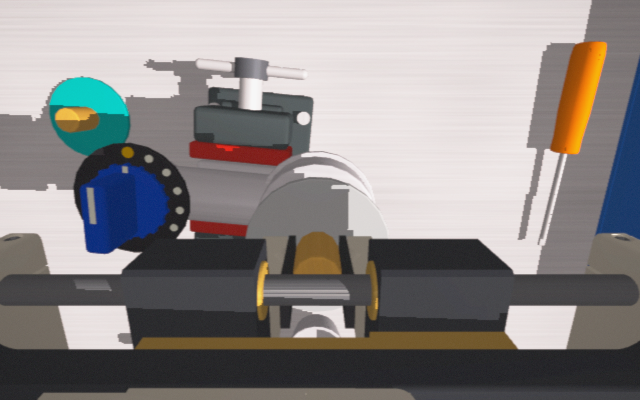

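The pull is held at 21.3 mm. In the wrist view the held disc spans columns 247–387 (centre 317), and the manifold's rim arc behind it spans about 258–375, also centred on about 317. That lines up sideways to within 1 mm. I'll lower it slowly and watch the force.

Run:
```python
from h import *
from rig import robot
robot.servo_line([.520,.2033,.168],speed=.05);robot.dwell(.2)
f0=robot.read_force();print(f0,robot.read_position())
z=.168
while z>.1565:
    z-=.0015
    robot.servo_line([.520,.2033,z],speed=.03);robot.dwell(.1)
    f=robot.read_force();print(round(z,4),robot.read_position(),f-f0,robot.read_ft_torque())
    if f[2]-f0[2]>4 or np.hypot(*(f-f0)[:2])>8:break
print(robot.read_t())
snap(robot,'wrist','wrist2');snap(robot,'scene','scene2')
a=cv2.imread('pics/scene2.png')[140:240,310:450];cv2.imwrite('pics/s2c.png',cv2.resize(a,None,fx=5.5,fy=5.5,interpolation=2))
```

```text
[ 0.3376 -0.3184 -1.2059] [0.5202 0.2034 0.1683]
0.1665 [0.52   0.2033 0.1665] [-0.596   1.0737  0.3688] [-0.0475 -0.0139  0.0515]
0.165 [0.52   0.2033 0.165 ] [-0.5649  0.8645  0.4573] [ 0.0074  0.0563 -0.0141]
0.1635 [0.52   0.2033 0.1635] [-0.418  -0.2079 -0.1367] [-0.0211  0.0056  0.052 ]
0.162 [0.52   0.2033 0.162 ] [-1.2223  0.4638 -0.4175] [0.0004 0.0059 0.0104]
0.1605 [0.52   0.2033 0.1605] [ 0.0054  0.4972 -0.7729] [-0.007  -0.0488  0.0016]
0.159 [0.5201 0.2034 0.1591] [-0.1281  0.2951  0.2484] [ 0.0487 -0.1265 -0.0213]
0.1575 [0.5201 0.2033 0.159 ] [-5.1893 -0.3692 11.0524] [-0.2445  1.7995  0.0301]
16.7917
```

View pics/wrist2.png

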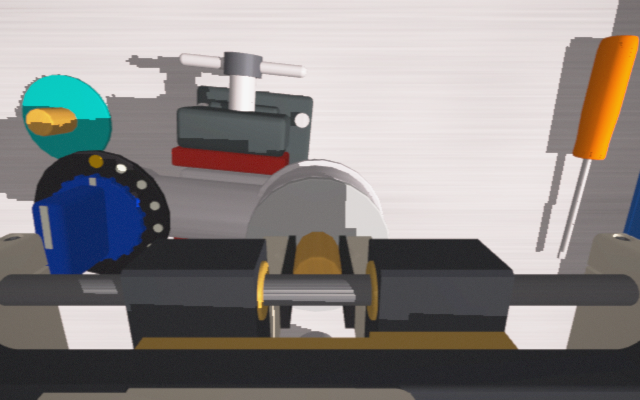

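View pics/s2c.png

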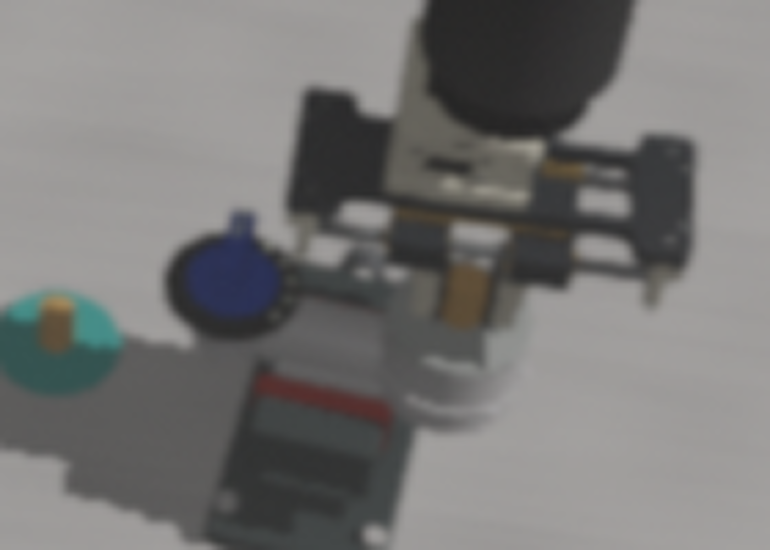

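Contact came at TCP z = 0.159, exactly where the disc should meet the rim (0.144 + 0.015), so the spigot is in the bore. I'll relieve the push, release, rise and check.

Run:
```python
from h import *
from rig import robot
robot.servo_line([.520,.2033,.1589],speed=.03);robot.dwell(.2)
print(robot.read_force())
robot.move_gripper(.6);robot.dwell(.2);print(robot.read_grip_width(),robot.read_force())
robot.servo_line([.520,.2033,.25],speed=.12)
robot.goto([.50,.10,.33],Rdown(-5.5));robot.dwell(.2)
for n in('top','scene','wrist'):snap(robot,n,n+'3')
robot.goto([.50,.17,.33],Rdown(-5.5));robot.dwell(.2);snap(robot,'wrist','wrist4')
print(robot.read_t())
r=[]
a=cv2.imread('pics/top3.png')[180:250,215:315];cv2.imwrite('pics/t3c.png',cv2.resize(a,None,fx=8,fy=8,interpolation=2))
```

```text
[-1.6245 -0.2368  2.6528]
0.5991873596407901 [-1.1743  0.2149 -0.9025]
20.7667
```

View pics/wrist3.png

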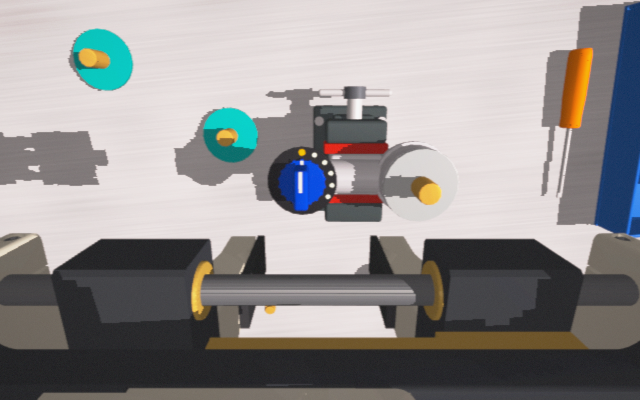

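View pics/wrist4.png

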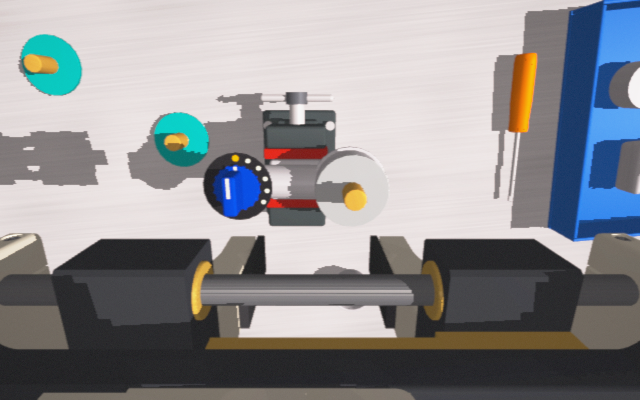

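View pics/t3c.png

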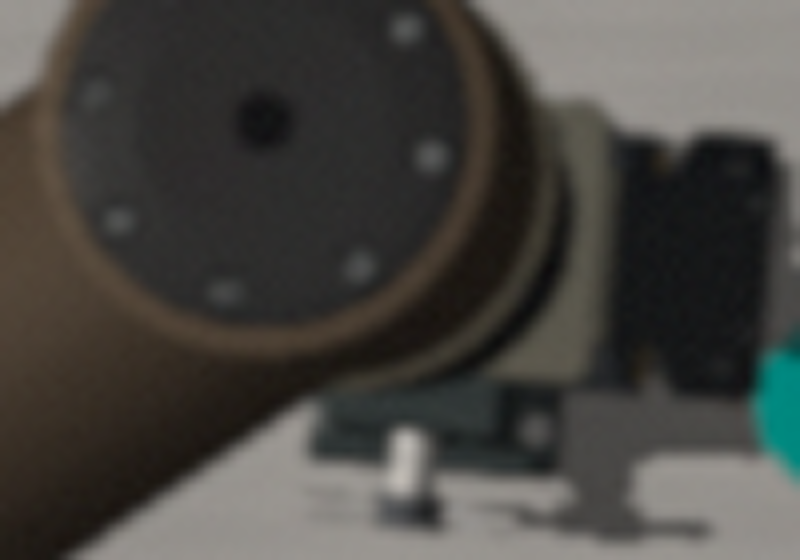

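Run:
```python
from h import *
from rig import robot
i=robot.camera_info('wrist')
for t,(u0,v0) in dict(wrist3=(260,130),wrist4=(195,130)).items():
    D=np.load(f'pics/{t}.npz');p,d,V=D['p'],D['d'],D['V']
    pts=np.array([world(i,u,v,d[v,u],V) for v in range(140,225,2) for u in range(u0+100,u0+205,2) if d[v,u]>0])
    m=abs(pts[:,2]-.155)<.007; q=pts[m]
    A=np.c_[q[:,:2],np.ones(len(q))]
    for _ in range(4):
        c=np.linalg.lstsq(A,q[:,2],rcond=None)[0]; r=q[:,2]-A@c; k=abs(r)<.0015; q,A=q[k],A[k]
    print(t,len(q),'plane',c,'tilt',np.hypot(c[0],c[1]),'mid',(q[:,:2].max(0)+q[:,:2].min(0))/2,'z',q[:,2].mean(), 'ext',np.ptp(q[:,:2],axis=0))
    cv2.imwrite(f'pics/{t}c.png',cv2.resize(p[v0:v0+110,u0:u0+200,::-1],None,fx=4,fy=4,interpolation=2))
```

```text
wrist3 853 plane [0.0006 0.0009 0.1548] tilt 0.0010710548811594398 mid [0.5205 0.2026] z 0.1552542395840996 ext [0.0743 0.073 ]
wrist4 861 plane [ 0.001  -0.0006  0.1549] tilt 0.0011793439709993964 mid [0.52   0.2022] z 0.1552870121486386 ext [0.0737 0.0738]
```

View pics/wrist3c.png

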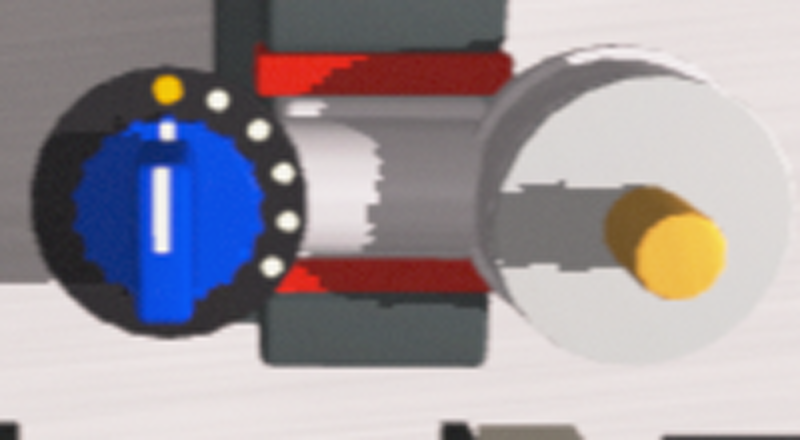

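View pics/wrist4c.png

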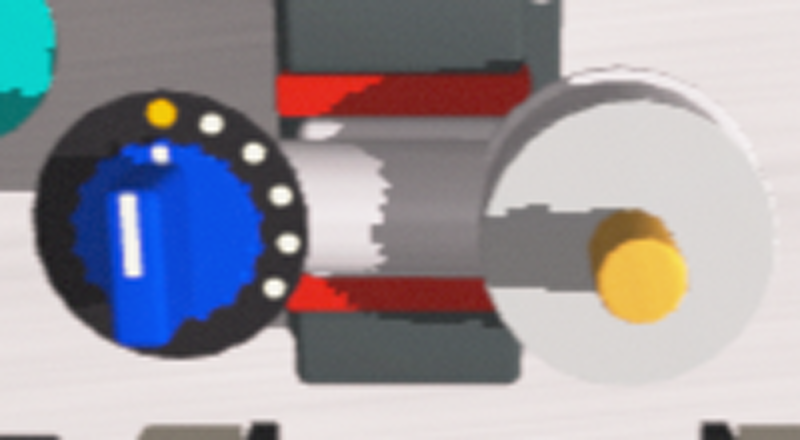

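The plane fit puts the disc top at 155.2 mm with a tilt of 0.001 rad and centre (0.520, 0.2025), so the cover is seated, level and released. The knob bar is aligned with tool yaw -5.5° and its axis is at (0.508, 0.084). I'll use the half-turned tool so the last joint has room for the 72°.

Run:
```python
from h import *
from rig import robot
k=[.508,.084]
for a in(174.5,102.5,90):print(a,robot.ik(k+[.151],Rdown(a)))
R=Rdown(174.5)
robot.goto(k+[.28],R);robot.dwell(.1)
robot.move_gripper(.45)
robot.servo_line(k+[.22],speed=.1);robot.dwell(.2)
snap(robot,'wrist','wrist5');snap(robot,'scene','scene5');print(robot.read_position(),robot.read_force(),robot.read_qpos(),robot.read_t())
a=cv2.imread('pics/scene5.png')[130:230,290:430];cv2.imwrite('pics/s5c.png',cv2.resize(a,None,fx=5.5,fy=5.5,interpolation=2))
```

```text
174.5 [ 31.2591   9.2265 -25.4221   0.     -55.3514  53.2409]
102.5 [ 31.2591   9.2265 -25.4221   0.     -55.3514 -18.7591]
90 [ 31.2591   9.2265 -25.4221   0.     -55.3514 -31.2591]
[0.5082 0.0841 0.2204] [ 0.3895  0.6088 -0.449 ] [ 31.2594   5.6309 -19.7931   0.0025 -64.5311  53.2398] 25.2
```

View pics/wrist5.png

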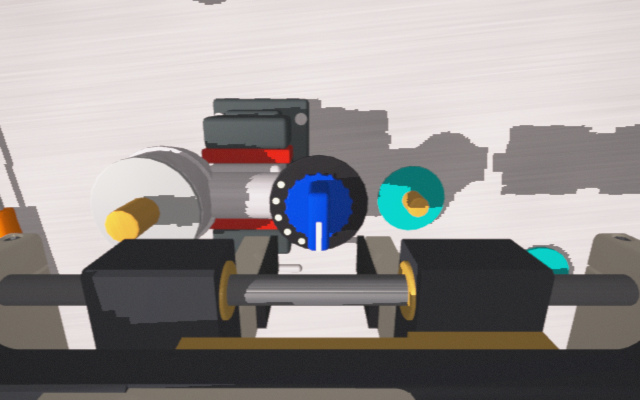

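View pics/s5c.png

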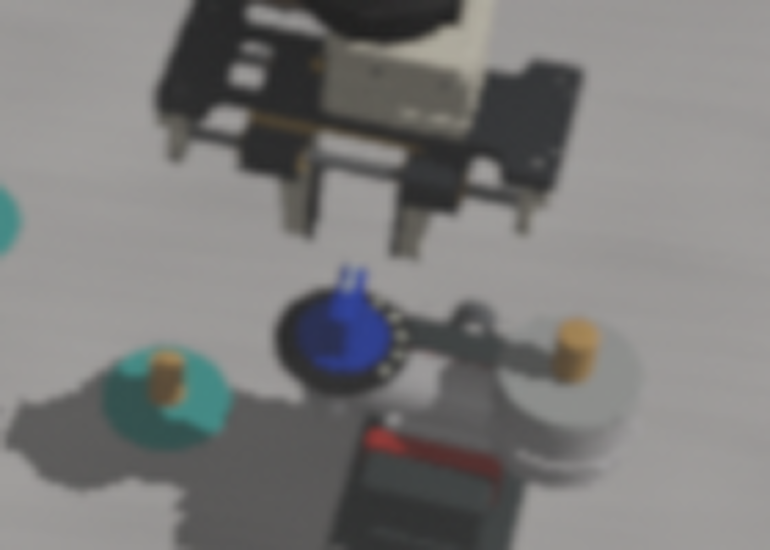

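The knob bar sits at column 318, central between the fingers and parallel to them. I'll descend, grip it, and turn it in small steps.

Run:
```python
from h import *
from rig import robot
k=[.508,.084]
robot.servo_line(k+[.151],speed=.06);robot.dwell(.2)
print(robot.read_position(),robot.read_force(),robot.read_ft_torque())
robot.move_gripper(0);robot.dwell(.2)
print(robot.read_grip_width()*88,robot.read_position(),robot.read_force(),robot.read_ft_torque())
a=174.5
def step(a):
    q=robot.ik(k+[.151],Rdown(a))
    robot.movej(q);robot.dwell(.15)
    R=robot.read_tcp_rot();print(a,np.degrees(np.arctan2(-R[0,1],R[1,1])),robot.read_position(),robot.read_force(),robot.read_ft_torque()[2],robot.read_grip_width()*88,robot.read_t())
for n in range(1,7):
    step(174.5-6*n)
snap(robot,'wrist','wrist6')
```

```text
[0.5081 0.0841 0.1513] [-0.6155  0.8849  0.2895] [-0.0858  0.1908  0.0313]
13.537149303160819 [0.5079 0.0835 0.151 ] [-0.0533 -4.6829  1.3497] [-2.0134 -0.1029 -0.0189]
168.5 168.50627264217863 [0.5079 0.0835 0.151 ] [ 0.944  -5.7947  1.207 ] 0.08178613765149967 14.037566365345137 27.8417
162.5 162.49737108917114 [0.5079 0.0835 0.151 ] [-0.7137 -5.7061  1.1262] 0.07385244191225879 14.014447815637968 28.2417
156.5 156.49691399263833 [0.5079 0.0835 0.151 ] [ 0.4545 -5.2605  0.8371] -0.03118566566437257 14.273506516001232 28.6417
150.5 150.50332193571361 [0.5079 0.0835 0.151 ] [ 0.3465 -5.3971  1.1984] 0.08867823145520454 13.883749090620595 29.0417
144.5 144.50962373964 [0.5079 0.0835 0.1511] [-0.1021 -4.9519  1.4774] 0.05217492637524579 14.018738463431509 29.4417
138.5 138.5039897345897 [0.5079 0.0835 0.151 ] [ 1.0435 -5.1489  0.8797] 0.06448548298439201 13.82410471200157 29.8417
```

View pics/wrist6.png

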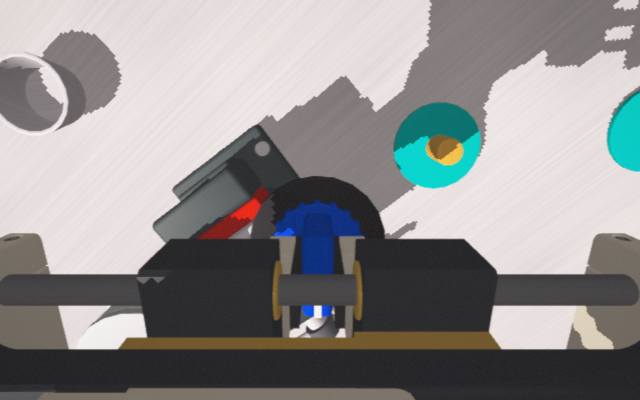

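The bar is turning with the fingers: it stays vertical between the pads while the vise has rotated in the image, and the grip width stays near 14 mm. I'll go on to 72°.

Run:
```python
from h import *
from rig import robot
k=[.508,.084]
for a in(132.5,126.5,120.5,114.5,108.5,102.5):
    robot.movej(robot.ik(k+[.151],Rdown(a)));robot.dwell(.15)
    R=robot.read_tcp_rot();print(a,np.degrees(np.arctan2(-R[0,1],R[1,1])),robot.read_position(),robot.read_force(),robot.read_ft_torque()[2],robot.read_grip_width()*88)
robot.dwell(.5)
snap(robot,'wrist','wrist7');snap(robot,'scene','scene7');snap(robot,'top','top7');print(robot.read_t())
a=cv2.imread('pics/scene7.png')[120:220,300:440];cv2.imwrite('pics/s7c.png',cv2.resize(a,None,fx=5.5,fy=5.5,interpolation=2))
```

```text
132.5 132.4995115398738 [0.5079 0.0835 0.151 ] [ 0.0521 -5.7997  0.1167] 0.040179393985401074 13.623123014780044
126.5 126.50294680611832 [0.5079 0.0835 0.151 ] [ 0.3874 -4.8295  0.9896] 0.05147573519482685 13.824985791477571
120.5 120.5102730151514 [0.5079 0.0835 0.151 ] [-0.0431 -4.8682  1.4013] 0.14685870687804808 13.675696906255048
114.5 114.50495332064611 [0.5079 0.0835 0.151 ] [ 1.6711 -5.4847  1.4196] 0.04864101092353921 13.635687541567242
108.5 108.50023021216406 [0.5079 0.0835 0.151 ] [ 1.0992 -5.7579  2.1134] 0.06542591254037985 13.702660627068072
102.5 102.5040700569584 [0.5079 0.0835 0.151 ] [-0.1497 -5.1062  1.1643] 0.11345592757267982 13.682888509338925
32.9417
```

View pics/wrist7.png

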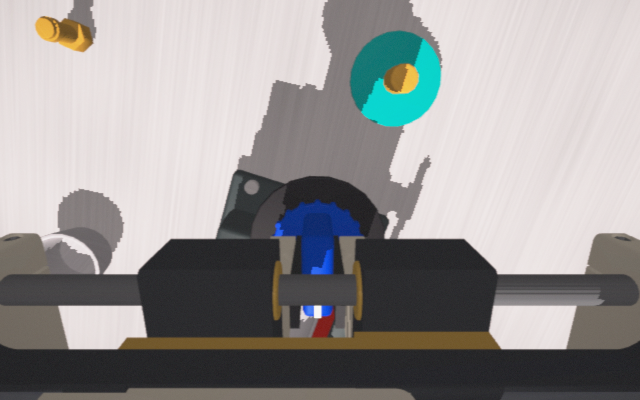

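View pics/s7c.png

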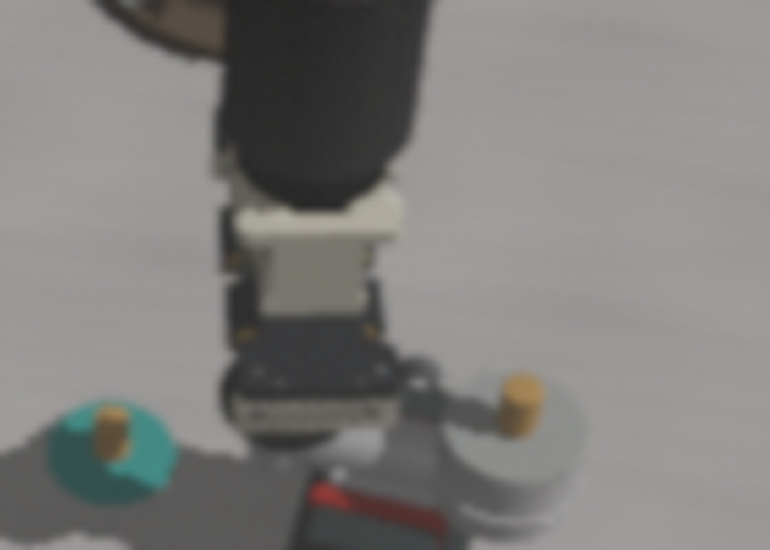

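View pics/top7.png

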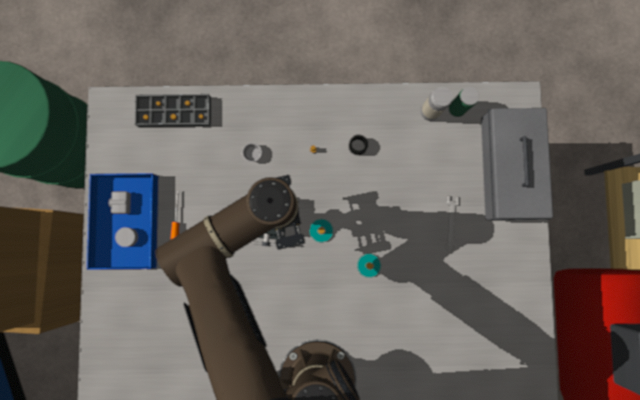

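The tool has turned 72.0°. The bar is still parallel between the pads, the pointer is at (318,310), the cover is undisturbed on the rim, and the bench parts are where they were. I'm handing in.

```bash
python3 -c "
from rig import robot
print(robot.read_grip_width()*88,robot.read_qvel());robot.job_done();print(robot.read_t(),robot.read_grip_width()*88)"
```

```text
14.01071397002306 [-0.01982825 -0.0815252  -0.00780114  0.01553684 -0.01350694  0.00421276]
the job is handed in; nothing more can be done
the job is handed in; nothing more can be done
```

The grey cover is on the manifold and let go, and the blue knob is at its third click with the gripper still holding it. I handed the job in just after t = 33 s of the 56 s allowed; no verdict is reported.

- **Cover:** I lowered it until it touched the rim at the expected height (TCP z = 0.159), then released it. A depth plane fit put the disc top at 155.2 mm, against 155 expected, with a tilt of about 0.001 rad. Its centre was within about 1 mm of the measured bore. It still looked undisturbed in the last scene picture.
- **Knob:** I turned it clockwise in 6° steps, 72.0° in all by tool yaw. The knob angle itself can't be read. I inferred it from the bar staying parallel in the pads, with 14.0 mm between them against a 14 mm bar. The rest angle I started from is good to about 1–2°, against a tolerance of 8.6°.
- **Other parts:** I saw no movement in the last top picture, though the arm hid part of the bench and I took no measurements.

**Small disagreements:**
- The top camera read about 2 mm off the wrist camera; I used the wrist camera.
- The wrist camera measured the pull top and the rim 1.5–2 mm lower than the sizes you gave.
- The gripper shows a steady side force of about 5 N on the knob, because my axis estimate was about 0.5 mm off.

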